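# Unlock the reject box and post the bulged tin

### The job

One of the three tins on the wooden board has a bulged, domed top and must go into the grey reject box. The box's flap is locked by a bolt worked by the black bar knob; nobody remembers whether its screw is left- or right-handed, so try it, feel which way gives, and turn it that way until the bolt is well clear of the staple. Then push the bulged tin down through the sprung flap so that it drops inside and the flap swings shut behind it, leaving the two sound tins standing where they are.

Things in the scene. Friction and masses are not known exactly. Their poses are not given: they have to be found in the camera images.
- box: Grey steel reject box, fixed, 140 (its x) x 280 (its y) x 210 mm high, walls 4, floor 5. Origin: centre of underside. Flat top (deck) at 210 mm: flap on its +y half, lock on its -y half. Opening under the flap: 103 mm along x, centred, and y = 20 to 125 mm; below it the box is empty. The lock housing, 96 x 90 x 24 mm high, stands on the deck at y = -110 to -20 mm.
- flap_mid (a point): Middle of the shut flap's upper face, at (0, 72, 210) mm in the box frame: push the tin, upright and centred here, straight down. It swings down with the flap.
- flap (a joint): Angle of the flap, a 97 x 103 mm aluminium plate hinged along the box's x at y = 124 mm; 0 = shut, level with the deck; grows to 1.65 rad as its -y edge swings down. Weak closing spring (0.03 N m shut, 0.12 N m open). A steel staple (arch 46 mm wide, 16 mm high) stands on it 5 mm from the free edge; the bolt passes through it. Bolted, it gives under 0.1 rad. The dropping tin opens it wide.
- bolt (a joint): Travel (m) of the flat steel bolt, 26 mm wide, 6 mm thick, lying along the box's y just above the deck: 0 = shot through the flap's staple; grows as it is drawn back by the knob into the lock housing. Clear of the staple at 0.010, well clear from 0.012. Its travel is 0.024 m x (1 - cos of the knob angle): hardly any in the first 0.3 rad, 0.017 at 1.3 rad.
- knob (a joint): Angle of the lock knob about the vertical, positive anticlockwise from above; starts at 0 (locked). It turns easily (0.12 N m) up to 1.45 rad one way only, anticlockwise or clockwise; which one varies and cannot be seen. The other way it stops hard within about 0.06 rad. 1.1 rad or more the right way clears the bolt. It stays where it is left.
- knob_grip (a point): Middle of the knob's bar, on the knob's axis, at (0, -65, 261) mm in the box frame (51 mm above the deck). The bar: black plastic, 86 mm long along this point's x, 18 mm thick (its y), 30 mm tall, underside 36 mm and top 66 mm above the deck. Turns with the knob; at the start its x axis is the box's x.
- tin: The bulged tin: 62 mm diameter, 92 mm to the rim, steel with a paper label, about 0.42 kg, told apart only by its domed top that rises to 100 mm. Stands upright on the board. Origin: centre of its underside, z up.
- tin_grip (a point): On the tin's axis 70 mm above its underside (22 mm below the rim): a good height to grip it so that the fingers stay above the deck while the tin pushes the flap open.
- good_a: A sound tin, same size and label, 92 mm high with a flat sunken top. Origin: centre of its underside.
- good_b: The other sound tin, the same as the first. Origin: centre of its underside.
- board: Wooden inspection board, fixed, 140 mm (its x) by 290 mm (its y), 8 mm thick, on which the three tins stand in a row along its y, about 100 mm apart and within 10 mm of the row's line, in any order. Origin: centre of its underside.
Things that resemble listed ones, but are neither listed nor needed, are in the scene too. What is shaped like the tin but yellow is not meant.

How it is judged:
By the outcome, as a careful person would: the job done as asked, in the order asked, and still so for the second after the job is handed in, with the robot touching nothing.
It also fails if it takes over 51 s, if anything falls off the work surface, if the arm or the gripper's body presses on something with over 40 N, if the wrist force passes 120 N, or if a joint passes its speed limit or range.

### The arm

A 6-joint arm with a two-finger parallel gripper is mounted at the origin on the work surface. World frame = base frame: x ahead of the robot, y to its left, z up, the work surface at z = 0. Lengths are in m, angles in rad, forces in N, time in s.
With the tool pointing down it reaches from about 0.35 to 0.725 m from the base axis. Payload 4.3 kg.
Tool frame: the origin (TCP) lies on the mounting face of the last link; the fingertips stand 173 mm ahead of it and the grasp point (between the pads) lies 155 mm ahead of it; y points along the fingers, x is the direction in which the jaws open and shut, and the axes are right-handed (so a half turn about y gives the same grasp; the last joint's range is limited). The gripper opens to 85 mm and grips with 20 to 120 N. Pads are 22 mm wide; open, the fingers measure 114 mm over their backs; the gripper's body (76 mm by 85 mm) begins 54 mm behind the grasp point. The pads swing forward as they close: fully open they stand 13 mm farther back than shut.
Start: joints at [-1.338, 0.377, 0.081, 1.274, 0, 1.46], TCP at [0.193, -0.542, 0.405] pointing down, gripper open.
Joint ranges: [-2.72, 2.72], [-0.84, 1.66], [-1.02, 1.22], [-1.77, 2.12], [-1.37, 1.28], [-3.14, 3.14]. Speed limits (rad/s): [2.57, 2.57, 3.14, 3.14, 3.14, 3.14].

### API

Orientations are given as a rotation vector (axis times angle).
In Python, from workcell import state, get_image, camera_model, sign_off gives the robot as it stands. The module is installed in compiled form; this text tells all that it offers.
- The arm moves only by the tool servo_tool, never from a script. Its argument "steps" is a list of rows, each a list of 7 numbers: the turn, a rotation vector about the tool's x, y, z in units of 5 degrees (1.0 is 5 degrees), then the shift along the tool's x, y, z in units of 40 mm (1.0 is 40 mm), then the opening, from 0 (shut) to 1 (fully open). In form: [[ax, ay, az, tx, ty, tz, fingers], ...]. A call has 1 to 20 rows; each row is the pose to reach, as a shift and turn from the pose commanded when the call began, along the tool's axes at that moment; what a row does not reach only later rows make up. A row lasts 1/12 s, in which the tool goes at most 41.7 mm and 7.16 degrees, less where a joint would pass 70% of its speed; a pose out of reach is approached as far as the arm can. A call with a gripper value outside its range is refused whole. The fingers move at their own pace and stop on an object; "grip_force" is the grip in N (left out, the last holds). Time passes only in rows, so rows that repeat a pose let the fingers close. It gives the time, the measured TCP pose, the force and the opening at its end, in the units of the state.
- state(): the state, without advancing time (a new reading comes with each control period).
- get_image(name): name is "scene" or "top" or "wrist"; returns the picture (384x512x3 uint8, blue, green, red); there is no depth.
- camera_model(name): a dict with "fx", "fy", "cx", "cy" (pixels), "distortion" ([k1, k2, p1, p2, k3] as OpenCV has them; the pictures are not rectified), "origin" and "attitude" of the camera in the world. Camera axes: x right, y down, z forward; pixel columns grow to the right and rows downward; lengths in m; the calibration is good to about 2 mm. A picture is of the moment at which its call begins: read the wrist's pose just before it. camera_model takes no time and is no camera call; for the wrist camera it gives the pose at the moment of the call.
- sign_off(): hands the job in, once; it reports no verdict.
The state is a dict: "time_s": time; "qpos": joint angles; "qvel": joint speeds; "joint_efforts": joint torques, N m; "eef_pos": TCP position; "tcp_rot": TCP orientation; "ft_force": force on the tool from outside, world axes, zero at the start; "torque": the same for the moment, N m; "opening": finger opening in m.
Only numpy, scipy, OpenCV 4.12 (cv2) and the standard library are available. Lean on these libraries where they do the work, as an engineer would, in place of code of your own. Each camera call takes 0.05 s, during which the arm holds its last target.

## Working session

There is one attempt and no reset: what is moved stays moved. The work goes in short steps, Python scripts to look and compute and a tool call to move; the robot and the scene stay as the last step left them, time stands still between calls to the robot, and variables do not carry over. Pictures are saved under pics/ and viewed, and the job is handed in when it is done.

Besides the shell and the picture viewer there is one more tool, called after "Call:" as name([rows], argument=value, ...), one row to a line, values as JSON. servo_tool: Moves the arm, as the interface text tells. Its arguments: {"type":"object","properties":{"steps":{"type":"array"},"grip_force":{"type":"number"}},"required":["steps"]}

```bash
mkdir -p pics; python3 - <<'E'
from workcell import *
import cv2
for n in("scene","top","wrist"):
    m=camera_model(n);print(n,m)
    cv2.imwrite(f"pics/{n}0.png",get_image(n))
print(state())
E
```

```text
scene {'fx': 415.04969969603405, 'fy': 415.04969969603405, 'cx': 254.11958119318044, 'cy': 196.7159705172503, 'distortion': array([-0.09598769,  0.        ,  0.        ,  0.        ,  0.        ]), 'origin': array([ 0.92553143, -0.33980077,  1.18954353]), 'attitude': array([-2.40188123, -1.09550205,  0.30121376])}
top {'fx': 473.4439034439763, 'fy': 473.4439034439763, 'cx': 262.9597875554444, 'cy': 185.80435027371445, 'distortion': array([-0.07223693,  0.        ,  0.        ,  0.        ,  0.        ]), 'origin': array([0.31947502, 0.0477273 , 1.25627365]), 'attitude': array([-2.14405044,  2.17169129, -0.1429713 ])}
wrist {'fx': 310.75911716676194, 'fy': 310.75911716676194, 'cx': 259.61930472902304, 'cy': 191.87942932756647, 'distortion': array([-0.04956609,  0.        ,  0.        ,  0.        ,  0.        ]), 'origin': array([ 0.25882482, -0.51737469,  0.3735364 ]), 'attitude': array([ 2.37323157, -1.67189977, -0.23821827])}
{'time_s': 0.15, 'qpos': array([-1.33831009e+00,  3.77909910e-01,  7.99581045e-02,  1.27441349e+00,
       -2.19336827e-06,  1.46049774e+00]), 'qvel': array([ 1.97130895e-03, -5.40352166e-04,  2.97912023e-03, -5.50715741e-05,
        9.23707894e-04, -1.28643690e-03]), 'joint_efforts': array([ 8.80203843e-04, -4.64037359e+01,  2.70169955e+01,  1.39226651e-02,
       -7.20406638e-05, -1.36828089e-05]), 'eef_pos': array([ 0.19321787, -0.54132488,  0.40397675]), 'tcp_rot': array([-1.35102523,  0.95391326, -0.95196726]), 'ft_force': array([-0.73860375, -0.77267918, -0.14179101]), 'torque': array([ 0.02635814,  0.00781096, -0.03484241]), 'opening': 0.08539242082112797}
```

View pics/scene0.png

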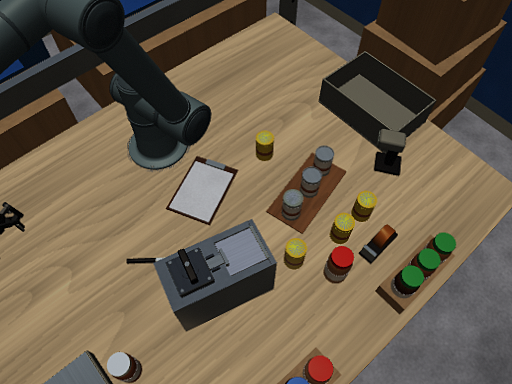

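View pics/top0.png

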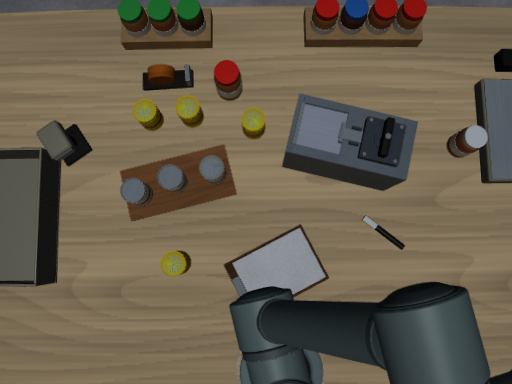

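View pics/wrist0.png

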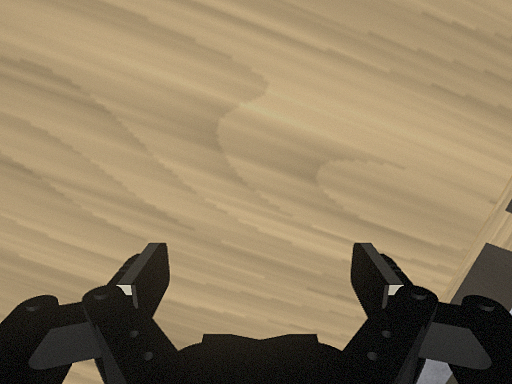

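```bash
python3 - <<'E'
from workcell import *
from scipy.spatial.transform import Rotation as R
print(R.from_rotvec(state()['tcp_rot']).as_matrix().round(3))
for n in("scene","top","wrist"): print(R.from_rotvec(camera_model(n)['attitude']).as_matrix().round(3))
E
```

```text
[[ 0.336 -0.     0.942]
 [-0.942  0.002  0.336]
 [-0.002 -1.     0.   ]]
[[ 0.655  0.65  -0.385]
 [ 0.755 -0.564  0.333]
 [-0.001 -0.509 -0.861]]
[[-0.013 -0.992  0.127]
 [-1.     0.012 -0.006]
 [ 0.004 -0.127 -0.992]]
[[ 0.336 -0.905 -0.262]
 [-0.942 -0.324 -0.092]
 [-0.001  0.278 -0.961]]
```

```bash
python3 - <<'E'
import cv2,numpy as np
s=cv2.imread('pics/scene0.png');t=cv2.imread('pics/top0.png')
a=cv2.resize(s[140:235,260:355],None,fx=6,fy=6,interpolation=cv2.INTER_CUBIC)
b=cv2.resize(t[140:225,115:245],None,fx=6,fy=6,interpolation=cv2.INTER_CUBIC)
cv2.imwrite('pics/c1.png',a);cv2.imwrite('pics/c2.png',b)
cv2.imwrite('pics/c3.png',cv2.resize(t[85:200,275:425],None,fx=5,fy=5,interpolation=cv2.INTER_CUBIC))
cv2.imwrite('pics/c4.png',cv2.resize(s[215:330,145:285],None,fx=5,fy=5,interpolation=cv2.INTER_CUBIC))
E
```

```text
(no output)
```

View pics/c1.png

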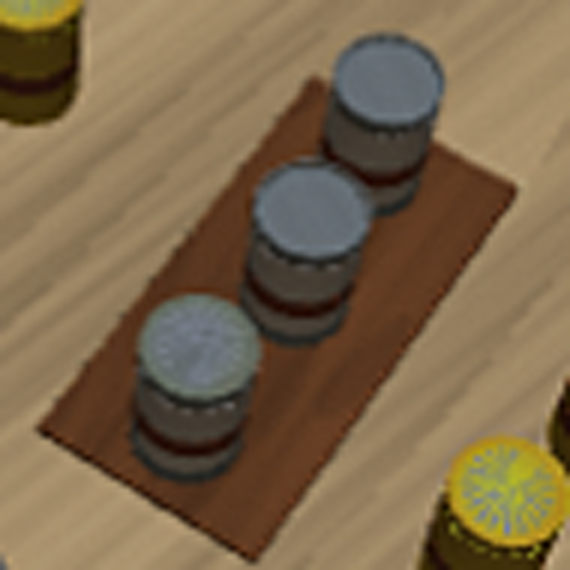

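View pics/c2.png

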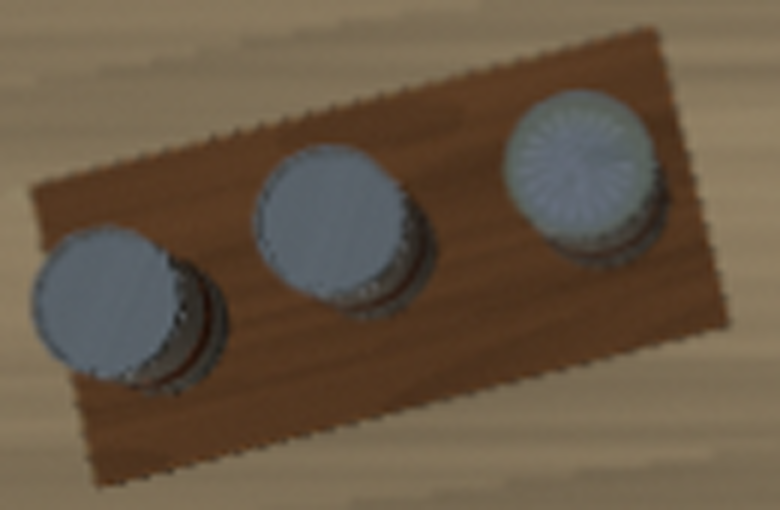

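View pics/c3.png

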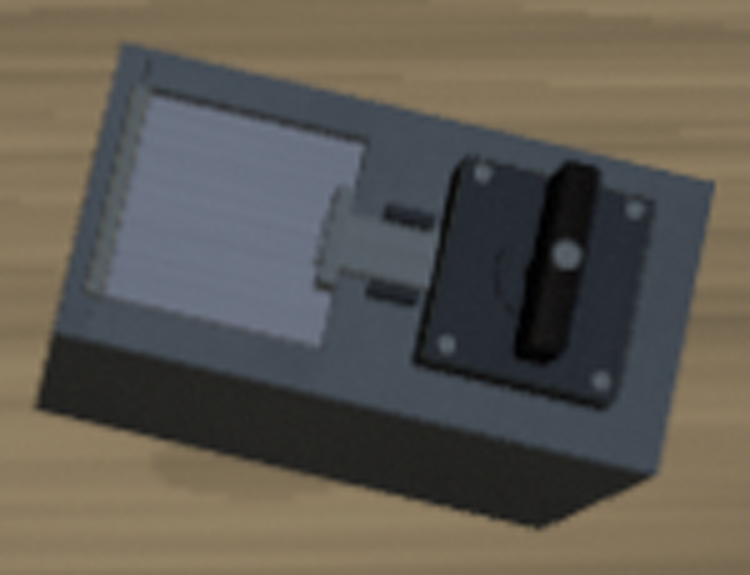

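View pics/c4.png

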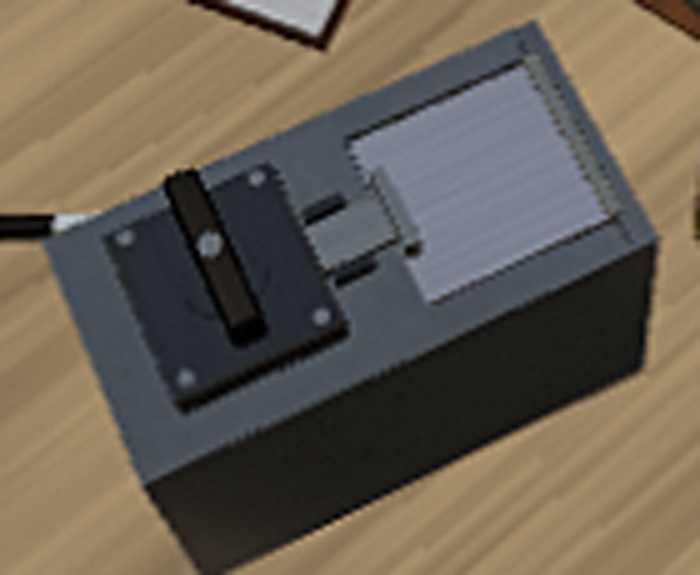

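```bash
cat > h.py <<'E'
import numpy as np, cv2
from workcell import *
from scipy.spatial.transform import Rotation as R
def ray(m,p):
    K=np.array([[m['fx'],0,m['cx']],[0,m['fy'],m['cy']],[0,0,1]])
    q=cv2.undistortPoints(np.array([[p]],float),K,np.array(m['distortion']))[0,0]
    d=R.from_rotvec(m['attitude']).apply([q[0],q[1],1.]);return np.array(m['origin']),d/np.linalg.norm(d)
def plane(m,p,z):
    o,d=ray(m,p);return o+d*(z-o[2])/d[2]
def tri(l):
    A=np.zeros((3,3));b=np.zeros(3);rs=[ray(m,p) for m,p in l]
    for o,d in rs:
        P=np.eye(3)-np.outer(d,d);A+=P;b+=P@o
    x=np.linalg.solve(A,b);return x,max(np.linalg.norm((np.eye(3)-np.outer(d,d))@(x-o)) for o,d in rs)
def proj(m,X):
    K=np.array([[m['fx'],0,m['cx']],[0,m['fy'],m['cy']],[0,0,1]])
    r=R.from_rotvec(m['attitude']).inv();t=-r.apply(m['origin'])
    return cv2.projectPoints(np.array(X,float).reshape(-1,1,3),r.as_rotvec(),t,K,np.array(m['distortion']))[0].reshape(-1,2)
E
python3 - <<'E'
from h import *
T=camera_model('top');S=camera_model('scene')
ct=lambda x,y:((x+.5)/5+275-.5,(y+.5)/5+85-.5); cs=lambda x,y:((x+.5)/5+145-.5,(y+.5)/5+215-.5)
for n,a,b in [('+x+y',(122,42),(657,240)),('+x-y',(714,182),(147,485)),('-x-y',(657,472),(45,238)),('-x+y',(57,333),(532,22)),('screw',(566,255),(210,245))]:
    X,e=tri([(T,ct(*a)),(S,cs(*b))]);print(n,X.round(4),e.round(4), 'plane210 T',plane(T,ct(*a),.21).round(4),'S',plane(S,cs(*b),.21).round(4))
# tins
t=cv2.imread('pics/top0.png');s=cv2.imread('pics/scene0.png')
for nm,im,cs_ in (('T',t,[(212,168),(171,177),(133,190)]),('S',s,[(293,197),(312,175),(324,154)])):
    hsv=cv2.cvtColor(im,cv2.COLOR_BGR2HSV)
    m=((im[...,0].astype(int)>im[...,2]-5)&(im.max(2)>75)).astype(np.uint8)
    n,l,st,ce=cv2.connectedComponentsWithStats(m)
    for c in cs_:
        k=l[c[1],c[0]]; 
        if k==0: print(nm,c,'none',im[c[1],c[0]]);continue
        cc,_=cv2.findContours((l==k).astype(np.uint8),cv2.RETR_EXTERNAL,cv2.CHAIN_APPROX_NONE)
        e=cv2.fitEllipse(max(cc,key=len));print(nm,c,st[k],ce[k],e)
E
```

```text
+x+y [ 0.6678 -0.0443  0.207 ] 0.0002 plane210 T [ 0.667  -0.0438  0.21  ] S [ 0.6685 -0.0454  0.21  ]
+x-y [ 0.6002 -0.3141  0.2071] 0.0015 plane210 T [ 0.5987 -0.3143  0.21  ] S [ 0.602  -0.3129  0.21  ]
-x-y [ 0.4652 -0.2795  0.2102] 0.001 plane210 T [ 0.4648 -0.2804  0.21  ] S [ 0.4657 -0.2787  0.21  ]
-x+y [ 0.5321 -0.0112  0.2065] 0.0003 plane210 T [ 0.5313 -0.0113  0.21  ] S [ 0.5337 -0.0122  0.21  ]
screw [ 0.5499 -0.2255  0.2749] 0.0003 plane210 T [ 0.565  -0.2438  0.21  ] S [ 0.5234 -0.2172  0.21  ]
T (212, 168) [200 155  24  25 453] [211.33995585 167.24944812] ((211.3502197265625, 167.24635314941406), (22.752382278442383, 23.60182762145996), 162.26336669921875)
T (171, 177) [158 164  25  26 473] [169.47780127 176.55179704] ((169.52487182617188, 176.56068420410156), (23.481454849243164, 23.94786834716797), 178.58384704589844)
T (133, 190) [121 178  25  25 458] [132.26637555 190.0349345 ] ((132.31182861328125, 190.05422973632812), (22.850311279296875, 23.842687606811523), 27.65361785888672)
S (293, 197) [284 189  19  17 228] [292.4122807  197.17982456] ((292.4761047363281, 197.19288635253906), (15.010015487670898, 17.717737197875977), 77.15798950195312)
S (312, 175) [302 168  20  15 227] [311.59911894 174.86784141] ((311.5865783691406, 174.88511657714844), (14.00109577178955, 18.62298583984375), 99.49657440185547)
S (324, 154) [316 146  18  15 199] [324.28643216 153.10050251] ((324.2921447753906, 153.08531188964844), (13.246638298034668, 17.186370849609375), 103.08623504638672)
```

```bash
python3 - <<'E'
from h import *
T=camera_model('top');S=camera_model('scene')
for a,b in [((211.35,167.25),(292.5,197.2)),((169.5,176.55),(311.6,174.9)),((132.3,190.05),(324.3,153.1))]:
    X,e=tri([(T,a),(S,b)]);print(X.round(4),e.round(4),plane(T,a,.1).round(4),plane(S,b,.1).round(4))
E
```

```text
[0.5157 0.1686 0.0999] 0.0005 [0.5154 0.1682 0.1   ] [0.516 0.169 0.1  ]
[0.4944 0.2731 0.0955] 0.0005 [0.4935 0.2718 0.1   ] [0.4964 0.271  0.1   ]
[0.4616 0.3651 0.0965] 0.0003 [0.461  0.3639 0.1   ] [0.4632 0.3631 0.1   ]
```

Call:
servo_tool([
  [0,0,0,0,-1,0,1],
  [0,0,0,0,-2,0,1],
  [0,0,0,-0.4,-2.9,1,1],
  [0,0,0,-0.8,-2.9,2,1],
  [0,0,0,-1.2,-2.9,3,1],
  [0,0,0,-1.6,-2.9,4,1],
  [0,0,0,-2.0,-2.9,5,1],
])

```text
time_s: 0.73
eef_pos: [0.3427, -0.4092, 0.521]
tcp_rot: [-1.352, 0.953, -0.954]
ft_force: [1.1, -1.6, 0.0]
opening: 0.0852
```

```bash
python3 -c "
from workcell import *
s=state();print(s['qpos'].round(3),s['eef_pos'].round(4),s['tcp_rot'].round(3),s['ft_force'].round(2))"
```

```text
[-0.992  0.294  0.261  1.537  0.     1.807] [ 0.3427 -0.4092  0.521 ] [-1.352  0.953 -0.954] [ 1.07 -1.56  0.  ]
```

Call:
servo_tool([
  [0,-1.4,0,-0.4,0,1,1],
  [0,-2.8,0,-0.8,0,2,1],
  [0,-4.2,0,-1.2,0,3,1],
  [0,-5.6,0,-1.6,0,4,1],
  [0,-7,0,-2.0,0,5,1],
  [0,-8.4,0,-2.44,0,6.06,1],
  [0,-9.8,0,-2.44,0,6.06,1],
  [0,-11.2,0,-2.44,0,6.06,1],
  [0,-12.6,0,-2.44,0,6.06,1],
  [0,-14,0,-2.44,0,6.06,1],
  [0,-15.4,0,-2.44,0,6.06,1],
  [0,-16.8,0,-2.44,0,6.06,1],
  [0,-18.2,0,-2.44,0,6.06,1],
  [0,-19.6,0,-2.44,0,6.06,1],
  [0,-21,0,-2.44,0,6.06,1],
  [0,-22.4,0,-2.44,0,6.06,1],
  [0,-23.8,0,-2.44,0,6.06,1],
  [0,-25.2,0,-2.44,0,6.06,1],
  [0,-26.6,0,-2.44,0,6.06,1],
  [0,-28,0,-2.44,0,6.06,1],
])

```text
time_s: 2.4
eef_pos: [0.5372, -0.2371, 0.5202]
tcp_rot: [-1.354, -0.948, 0.948]
ft_force: [-0.5, -0.8, 0.1]
opening: 0.0856
```

Call:
servo_tool([
  [0,-1.27,0,0,0,0,1],
  [0,-1.27,0,0,0,0,1],
])

```text
time_s: 2.57
eef_pos: [0.5372, -0.2371, 0.5203]
tcp_rot: [-1.314, -1.028, 1.029]
ft_force: [-0.4, 0.2, 0.3]
opening: 0.0851
```

```bash
cat > st.py <<'E'
from h import *
s=state();M=R.from_rotvec(s['tcp_rot']).as_matrix()
print(s['time_s'],'q',s['qpos'].round(3),'p',s['eef_pos'].round(4),'f',s['ft_force'].round(2),'t',s['torque'].round(3),'op',s['opening'])
print(M.round(4).tolist(),'xaz',np.degrees(np.arctan2(M[1,0],M[0,0])).round(2))
E
cat > loc.py <<'E'
import sys
exec(open('st.py').read())
m=camera_model('wrist');im=get_image('wrist');n=sys.argv[1];cv2.imwrite(f'pics/{n}.png',im)
np.save(n+'.npy',m,allow_pickle=True)
E
python3 loc.py w1
```

```text
2.5667 q [-0.524  0.418  0.44   1.593 -0.    -0.281] p [ 0.5372 -0.2371  0.5203] f [-0.36  0.18  0.29] t [-0.024 -0.013 -0.003] op 0.0850584927030315
[[0.2404, -0.0007, -0.9707], [0.9707, 0.0003, 0.2404], [0.0001, -1.0, 0.0008]] xaz 76.09
```

View pics/w1.png

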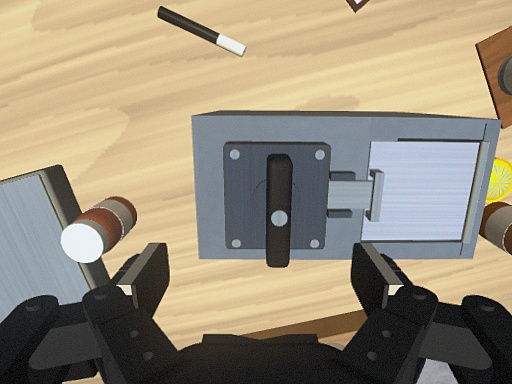

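```bash
python3 - <<'E'
from h import *
m=np.load('w1.npy',allow_pickle=True).item();T=camera_model('top');S=camera_model('scene')
print(m['origin'])
ct=lambda x,y:((x+.5)/5+274.5,(y+.5)/5+84.5); cs=lambda x,y:((x+.5)/5+145-.5,(y+.5)/5+215-.5)
print('screw',plane(m,(279,218),.277),tri([(m,(279,218)),(T,ct(566,255)),(S,cs(210,245))]))
# bar ends/edges at top z .276, deck corners at .21
for p in [(267,153),(292,153),(268,268),(289,268)]: print(plane(m,p,.276).round(4))
for p in [(192,115),(499,118),(473,258),(199,259)]: print('c',plane(m,p,.21).round(4))
M=R.from_rotvec(state()['tcp_rot']).as_matrix();p=state()['eef_pos']
print((M.T@(np.array([.5502,-.2254,.416])-p)/.04).round(3))
E
```

```text
[ 0.46769642 -0.21999148  0.48998052]
screw [ 0.55027667 -0.22579464  0.277     ] (array([ 0.55020597, -0.22559686,  0.2757559 ]), np.float64(0.0006464902427515099))
[ 0.5019 -0.2232  0.276 ]
[ 0.506  -0.2064  0.276 ]
[ 0.5889 -0.2433  0.276 ]
[ 0.5929 -0.2275  0.276 ]
c [ 0.4638 -0.2803  0.21  ]
c [ 0.5308 -0.0119  0.21  ]
c [ 0.6679 -0.0432  0.21  ]
c [ 0.5999 -0.3154  0.21  ]
[ 0.363  2.607 -0.246]
```

Call:
servo_tool([
  [0,0,0,0.36,0,-0.25,0.7],
  [0,0,0,0.36,0.8,-0.25,0.6],
  [0,0,0,0.36,1.6,-0.25,0.6],
  [0,0,0,0.36,2.2,-0.25,0.6],
  [0,0,0,0.36,2.5,-0.25,0.6],
  [0,0,0,0.36,2.5,-0.25,0.6],
])

```text
time_s: 3.12
eef_pos: [0.5494, -0.225, 0.4167]
tcp_rot: [-1.309, -1.022, 1.027]
ft_force: [0.6, 0.7, 0.0]
opening: 0.0511
```

```bash
python3 loc.py w2
```

```text
3.1167 q [-0.495  0.419  0.174  1.333 -0.    -0.248] p [ 0.5494 -0.225   0.4167] f [0.61 0.74 0.04] t [-0.019 -0.01  -0.013] op 0.05110813673756555
[[0.2445, -0.0064, -0.9696], [0.9696, 0.0033, 0.2445], [0.0017, -1.0, 0.007]] xaz 75.85
```

View pics/w2.png

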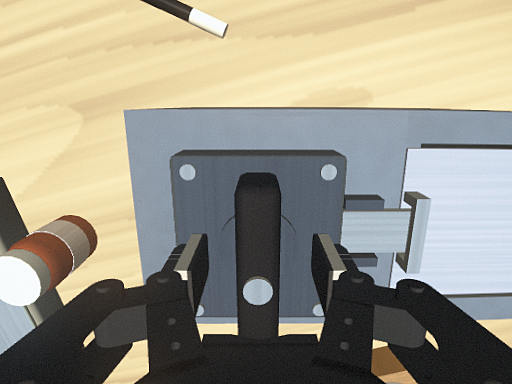

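Call:
servo_tool([
  [0,0,0,0,0,0,0.15],
  [0,0,0,0,0,0,0.05],
  [0,0,0,0,0,0,0],
  [0,0,0,0,0,0,0],
  [0,0,0,0,0,0,0],
  [0,0,0,0,0,0,0],
], grip_force=40)

```text
time_s: 3.67
eef_pos: [0.5508, -0.2258, 0.4224]
tcp_rot: [-1.319, -1.028, 1.026]
ft_force: [-0.0, 0.2, 5.3]
opening: 0.0174
```

```bash
python3 st.py
```

```text
3.6667 q [-0.496  0.415  0.183  1.335 -0.    -0.251] p [ 0.5508 -0.2258  0.4224] f [-0.04  0.17  5.26] t [ 0.083  0.138 -0.124] op 0.017429982554316437
[[0.2425, 0.0031, -0.9701], [0.9701, -0.0017, 0.2425], [-0.0009, -1.0, -0.0034]] xaz 75.96
```

Call:
servo_tool([
  [0,-0.5,0,0,0,0,0],
  [0,-1,0,0,0,0,0],
  [0,-1.3,0,0,0,0,0],
  [0,-1.3,0,0,0,0,0],
])

```text
time_s: 4.0
eef_pos: [0.5508, -0.2257, 0.4224]
tcp_rot: [-1.271, -1.115, 1.112]
ft_force: [-1.2, -1.0, 5.4]
opening: 0.0173
```

```bash
python3 loc.py w3
```

```text
4.0 q [-0.496  0.415  0.183  1.335  0.    -0.366] p [ 0.5508 -0.2257  0.4224] f [-1.19 -1.04  5.4 ] t [ 0.048  0.033 -0.03 ] op 0.017332675751319047
[[0.1295, 0.0031, -0.9916], [0.9916, -0.0016, 0.1295], [-0.0012, -1.0, -0.0033]] xaz 82.56
```

View pics/w3.png

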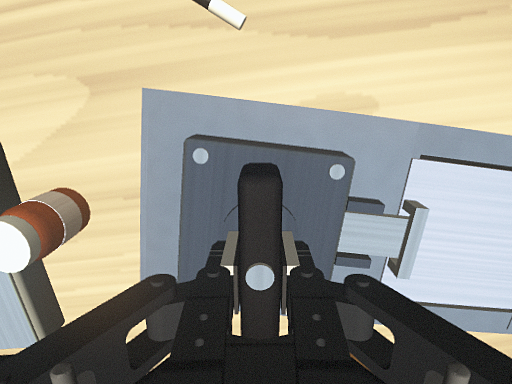

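Call:
servo_tool([
  [0,-1.2,0,0,0,0,0],
  [0,-2.4,0,0,0,0,0],
  [0,-3.6,0,0,0,0,0],
  [0,-4.8,0,0,0,0,0],
  [0,-4.8,0,0,0,0,0],
])

```text
time_s: 4.47
eef_pos: [0.5507, -0.2255, 0.4224]
tcp_rot: [-1.06, -1.423, 1.421]
ft_force: [-0.2, 1.9, 6.4]
opening: 0.0174
```

```bash
python3 st.py
```

```text
4.4667 q [-4.950e-01  4.150e-01  1.830e-01  1.335e+00  1.000e-03 -7.880e-01] p [ 0.5507 -0.2255  0.4224] f [-0.2   1.9   6.41] t [ 0.233  0.073 -0.505] op 0.017436990523804475
[[-0.2881, 0.0032, -0.9576], [0.9576, -0.001, -0.2881], [-0.0019, -1.0, -0.0027]] xaz 106.75
```

```bash
python3 loc.py w4
```

```text
4.4667 q [-4.950e-01  4.150e-01  1.830e-01  1.335e+00  1.000e-03 -7.880e-01] p [ 0.5507 -0.2255  0.4224] f [-0.2   1.9   6.41] t [ 0.233  0.073 -0.505] op 0.017436990523804475
[[-0.2881, 0.0032, -0.9576], [0.9576, -0.001, -0.2881], [-0.0019, -1.0, -0.0027]] xaz 106.75
```

View pics/w4.png

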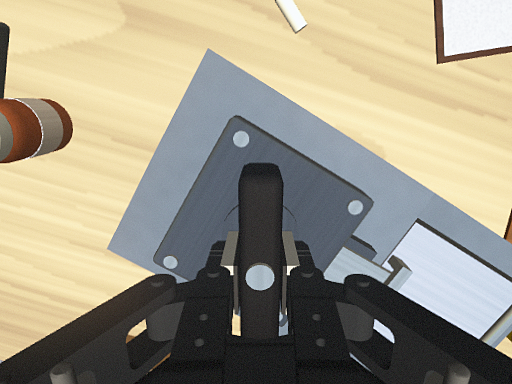

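Call:
servo_tool([
  [0,-1.2,0,0,0,0,0],
  [0,-2.4,0,0,0,0,0],
  [0,-3.6,0,0,0,0,0],
  [0,-4.8,0,0,0,0,0],
  [0,-6,0,0,0,0,0],
  [0,-7.2,0,0,0,0,0],
  [0,-8.4,0,0,0,0,0],
  [0,-9.3,0,0,0,0,0],
  [0,-9.3,0,0,0,0,0],
])

```text
time_s: 5.27
eef_pos: [0.5505, -0.2252, 0.4224]
tcp_rot: [-0.47, -1.962, 1.962]
ft_force: [-1.2, 2.2, 7.4]
opening: 0.0171
```

```bash
python3 loc.py w5
```

```text
5.2667 q [-4.950e-01  4.150e-01  1.830e-01  1.336e+00  1.000e-03 -1.598e+00] p [ 0.5505 -0.2252  0.4224] f [-1.18  2.18  7.38] t [ 0.523  0.258 -0.416] op 0.01712830130225821
[[-0.8926, 0.0024, -0.4509], [0.4509, -0.0002, -0.8926], [-0.0022, -1.0, -0.0009]] xaz 153.2
```

View pics/w5.png

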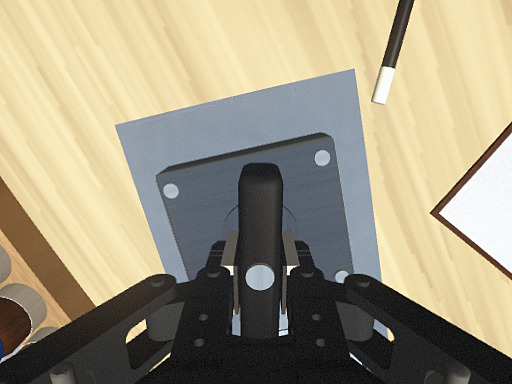

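Call:
servo_tool([
  [0,0,0,0,0,0,0.4],
  [0,0,0,0,0,0,0.5],
  [0,0,0,0,0,0,0.6],
  [0,0,0,0,-0.5,0,0.6],
  [0,0,0,0,-1.3,0,0.6],
  [0,0,0,0,-2.1,0,0.6],
  [0,0,0,0,-2.8,0,1],
  [0,0,0,0,-2.8,0,1],
])

```text
time_s: 5.98
eef_pos: [0.5504, -0.2257, 0.5386]
tcp_rot: [-0.48, -1.96, 1.965]
ft_force: [0.1, -0.0, 0.1]
opening: 0.0736
```

```bash
python3 loc.py w6;python3 - <<'E'
from h import *
s=get_image('scene');t=get_image('top')
cv2.imwrite('pics/c6.png',np.hstack([cv2.resize(s[215:330,145:285],(400,330),interpolation=cv2.INTER_CUBIC),cv2.resize(t[85:200,275:425],(400,330),interpolation=cv2.INTER_CUBIC)]))
E
```

```text
5.9833 q [-0.496  0.442  0.524  1.644 -0.    -1.595] p [ 0.5504 -0.2257  0.5386] f [ 0.1  -0.    0.11] t [0.034 0.049 0.018] op 0.07361330819223529
[[-0.8908, 0.0081, -0.4542], [0.4542, -0.0046, -0.8909], [-0.0093, -1.0, 0.0004]] xaz 152.98
```

View pics/c6.png

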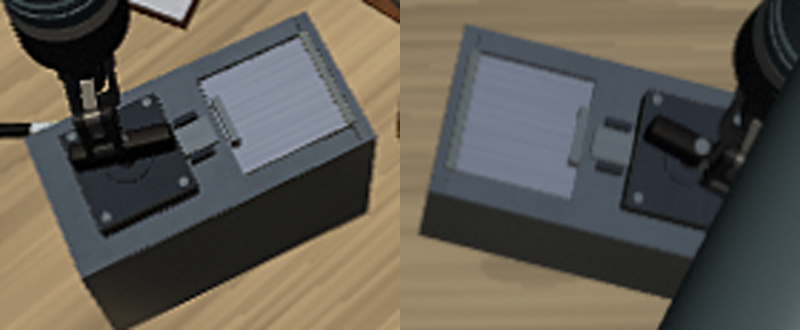

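View pics/w6.png

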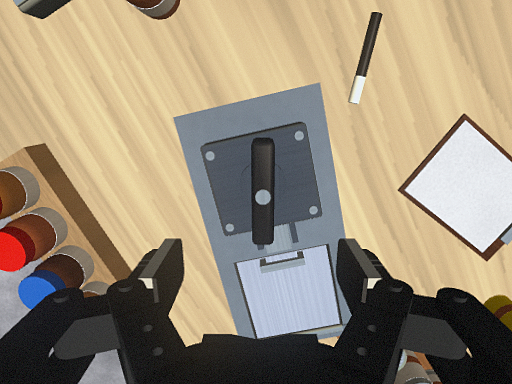

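Call:
servo_tool([
  [0,-1.2,0,0.5,0,-0.8,1],
  [0,-2.4,0,1.0,0,-1.6,1],
  [0,-3.6,0,1.5,0,-2.4,1],
  [0,-4.8,0,2.0,0,-3.2,1],
  [0,-6,0,2.5,0,-4,1],
  [0,-7.2,0,3.0,0,-4.8,1],
  [0,-8.4,0,3.5,0.4,-5.6,1],
  [0,-8.46,0,4,0.9,-6.4,1],
  [0,-8.46,0,4.5,1.4,-7.2,1],
  [0,-8.46,0,5,1.9,-8,1],
  [0,-8.46,0,5.25,2.5,-8.38,1],
  [0,-8.46,0,5.25,2.97,-8.38,1],
  [0,-8.46,0,5.25,2.97,-8.38,1],
  [0,-8.46,0,5.25,2.97,-8.38,1],
])

```text
time_s: 7.3
eef_pos: [0.5143, 0.1683, 0.4116]
tcp_rot: [-0.286, 2.08, -2.082]
ft_force: [-0.1, -0.3, 0.2]
opening: 0.0856
```

```bash
python3 loc.py w7
```

```text
7.3 q [ 1.990e-01  3.090e-01  1.000e-03  1.268e+00 -0.000e+00 -1.639e+00] p [0.5143 0.1683 0.4116] f [-0.08 -0.27  0.22] t [-0.005  0.002 -0.005] op 0.08555473913907063
[[-0.9645, -0.0055, 0.2642], [-0.2642, -0.0015, -0.9645], [0.0057, -1.0, 0.0]] xaz -164.68
```

View pics/w7.png

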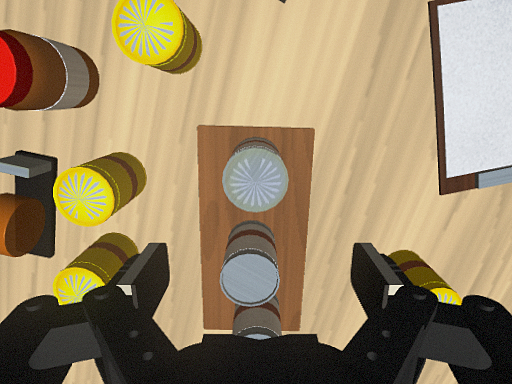

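```bash
python3 - <<'E'
from h import *
im=cv2.imread('pics/w7.png');cv2.imwrite('pics/c7.png',cv2.resize(im[120:340,190:320],None,fx=2.7,fy=2.7,interpolation=cv2.INTER_CUBIC))
m=np.load('w7.npy',allow_pickle=True).item();T=camera_model('top');S=camera_model('scene')
hsv=cv2.cvtColor(im,cv2.COLOR_BGR2HSV)
g=((im[...,0].astype(int)>=im[...,2]-5)&(im.max(2)>95)).astype(np.uint8)
n,l,st,ce=cv2.connectedComponentsWithStats(g)
for c,a,b in [((255,180),(211.35,167.25),(292.5,197.2)),((250,279),(169.5,176.55),(311.6,174.9))]:
    k=l[c[1],c[0]];cc,_=cv2.findContours((l==k).astype(np.uint8),cv2.RETR_EXTERNAL,cv2.CHAIN_APPROX_NONE)
    h=cv2.convexHull(max(cc,key=len));e=cv2.fitEllipse(h);print(st[k],e,plane(m,e[0],.1).round(4),tri([(m,e[0]),(T,a),(S,b)]))
E
```

```text
[ 222  147   64   65 2902] ((253.49501037597656, 179.05923461914062), (62.52346420288086, 64.40616607666016), 159.85398864746094) [0.5178 0.1678 0.1   ] (array([0.51644571, 0.16825418, 0.10012495]), np.float64(0.0014210610395785901))
[ 220  253   60   54 2390] ((248.9942626953125, 279.3526306152344), (52.93107604980469, 60.573097229003906), 97.118896484375) [0.4948 0.2716 0.1   ] (array([0.49441481, 0.27313473, 0.09632186]), np.float64(0.0006899565175501165))
```

View pics/c7.png

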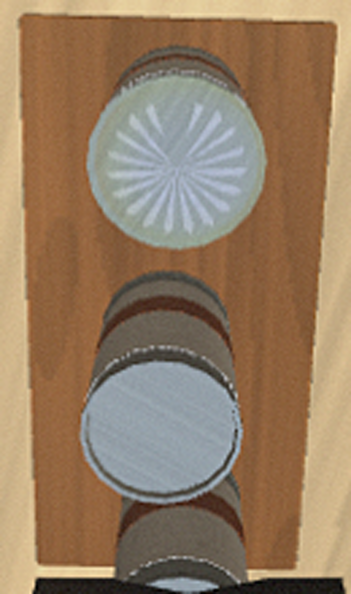

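Call:
servo_tool([
  [0,0,0,-0.06,0.8,0.02,1],
  [0,0,0,-0.06,1.6,0.02,1],
  [0,0,0,-0.06,2.4,0.02,1],
  [0,0,0,-0.06,2.9,0.02,1],
  [0,0,0,-0.06,2.9,0.02,1],
])

```text
time_s: 7.77
eef_pos: [0.5169, 0.1669, 0.2947]
tcp_rot: [-0.284, 2.082, -2.083]
ft_force: [-0.6, -0.8, 0.7]
opening: 0.0854
```

```bash
python3 loc.py w8
```

```text
7.7667 q [ 0.196  0.374 -0.216  0.987 -0.    -1.64 ] p [0.5169 0.1669 0.2947] f [-0.56 -0.78  0.7 ] t [-0.022  0.038  0.023] op 0.08536164996863366
[[-0.9651, -0.006, 0.2618], [-0.2618, -0.0014, -0.9651], [0.0062, -1.0, -0.0002]] xaz -164.82
```

View pics/w8.png

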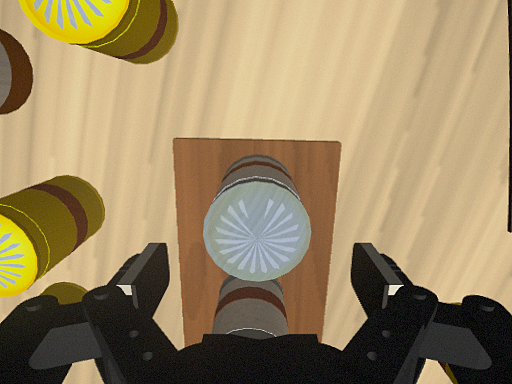

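Call:
servo_tool([
  [0,0,0,0,0.6,-0.03,1],
  [0,0,0,0,1.2,-0.03,1],
  [0,0,0,0,1.66,-0.03,1],
  [0,0,0,0,1.66,-0.03,0.7],
  [0,0,0,0,1.66,-0.03,0.5],
  [0,0,0,0,1.66,-0.03,0.3],
  [0,0,0,0,1.66,-0.03,0.3],
  [0,0,0,0,1.66,-0.03,0.3],
  [0,0,0,0,1.66,-0.03,0.3],
], grip_force=60)

```text
time_s: 8.57
eef_pos: [0.5186, 0.1695, 0.2336]
tcp_rot: [-0.275, 2.077, -2.078]
ft_force: [-4.1, -1.2, 6.6]
opening: 0.0597
```

```bash
python3 loc.py w9
```

```text
8.5667 q [ 2.000e-01  4.300e-01 -3.050e-01  8.330e-01 -1.000e-03 -1.638e+00] p [0.5186 0.1695 0.2336] f [-4.12 -1.22  6.64] t [-0.223  0.433 -0.015] op 0.05970553242352279
[[-0.9646, 0.0032, 0.2635], [-0.2635, 0.0, -0.9646], [-0.0031, -1.0, 0.0008]] xaz -164.72
```

View pics/w9.png

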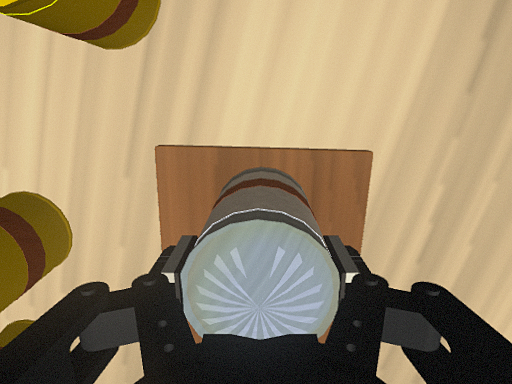

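Call:
servo_tool([
  [0,0,0,0,-0.4,0,0.3],
  [0,0,0,0,-1.1,0,0.3],
  [0,0,0,0,-1.9,0,0.3],
  [0,0,0,0,-2.7,0,0.3],
  [0,0,0,0,-3.5,0,0.3],
  [0,0,0,0,-4.3,0,0.3],
  [0,0,0,0,-5.1,0,0.3],
  [0,0,0,0,-5.9,0,0.3],
  [0,0,0,0,-6.5,0,0.3],
  [0,0,0,0,-6.5,0,0.3],
])

```text
time_s: 9.45
eef_pos: [0.5184, 0.1697, 0.4975]
tcp_rot: [-0.267, 2.075, -2.074]
ft_force: [1.1, -0.5, -4.8]
opening: 0.0597
```

```bash
python3 loc.py w10; python3 - <<'E'
from h import *
s=state();M=R.from_rotvec(s['tcp_rot']).as_matrix()
print(M.T@(np.array([.5837,-.0926,s['eef_pos'][2]])-s['eef_pos'])/.04)
E
```

```text
9.45 q [ 0.2    0.307  0.218  1.472  0.    -1.638] p [0.5184 0.1697 0.4975] f [ 1.11 -0.49 -4.85] t [ 0.038 -0.159 -0.008] op 0.05968872193439248
[[-0.9645, 0.0104, 0.2638], [-0.2638, 0.0021, -0.9646], [-0.0105, -0.9999, 0.0007]] xaz -164.7
[1.55022984e-01 1.90138449e-03 6.75436965e+00]
```

View pics/w10.png

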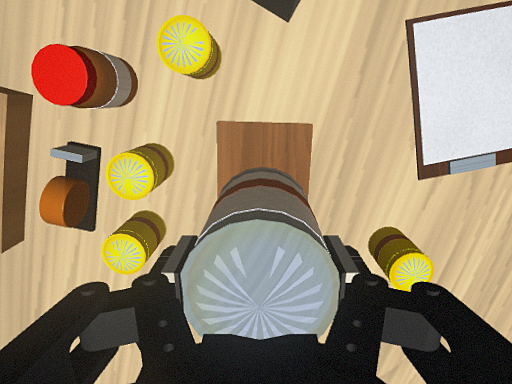

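Call:
servo_tool([
  [0,0.8,0,0.02,0,0.5,0.3],
  [0,1.6,0,0.03,0,1.2,0.3],
  [0,2.4,0,0.05,0,2,0.3],
  [0,3.2,0,0.07,0,2.8,0.3],
  [0,4,0,0.09,0,3.6,0.3],
  [0,4.8,0,0.1,0,4.4,0.3],
  [0,5.6,0,0.12,0,5.2,0.3],
  [0,5.86,0,0.14,0,6,0.3],
  [0,5.86,0,0.15,0,6.6,0.3],
  [0,5.86,0,0.15,0,6.75,0.3],
  [0,5.86,0,0.15,0,6.75,0.3],
  [0,5.86,0,0.15,0,6.75,0.3],
  [0,5.86,0,0.15,0,6.75,0.3],
])

```text
time_s: 10.58
eef_pos: [0.5828, -0.0915, 0.4904]
tcp_rot: [-0.254, -2.092, 2.09]
ft_force: [-0.4, 0.1, -4.6]
opening: 0.0598
```

```bash
python3 loc.py w11; python3 - <<'E'
from h import *
s=state();M=R.from_rotvec(s['tcp_rot']).as_matrix()
print(M.T@(np.array([.5837,-.0926,s['eef_pos'][2]])-s['eef_pos'])/.04)
cv2.imwrite('pics/s11.png',cv2.resize(get_image('scene')[120:340,130:330],None,fx=2.7,fy=2.7,interpolation=cv2.INTER_CUBIC))
E
```

```text
10.5833 q [-2.630e-01  4.140e-01  3.550e-01  1.515e+00  1.000e-03 -1.591e+00] p [ 0.5828 -0.0915  0.4904] f [-0.42  0.13 -4.58] t [ 0.01  -0.051 -0.01 ] op 0.05976997807610557
[[-0.9705, -0.002, -0.241], [0.241, 0.0012, -0.9705], [0.0022, -1.0, -0.0007]] xaz 166.05
[-2.80648095e-02 -4.84628933e-05  2.65194656e-02]
```

View pics/w11.png

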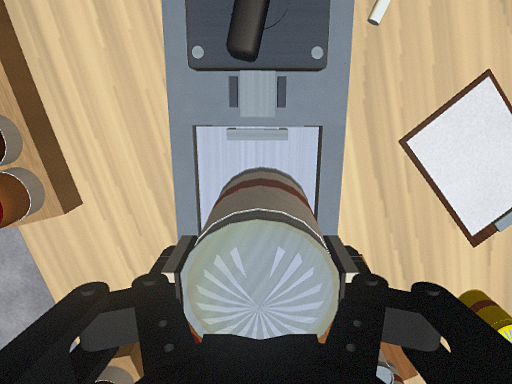

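View pics/s11.png

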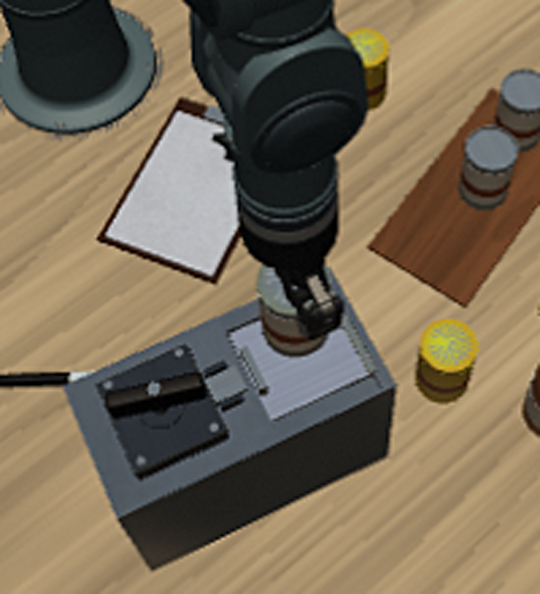

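Call:
servo_tool([
  [0,0,0,-0.03,0.4,0.03,0.3],
  [0,0,0,-0.03,0.9,0.03,0.3],
  [0,0,0,-0.03,1.2,0.03,0.3],
  [0,0,0,-0.03,1.5,0.03,0.3],
  [0,0,0,-0.03,1.7,0.03,0.3],
  [0,0,0,-0.03,1.7,0.03,0.3],
])

```text
time_s: 11.18
eef_pos: [0.5834, -0.093, 0.4217]
tcp_rot: [-0.252, -2.091, 2.09]
ft_force: [-0.5, 0.3, -4.9]
opening: 0.06
```

```bash
python3 loc.py w12
```

```text
11.1833 q [-0.265  0.41   0.173  1.337  0.    -1.593] p [ 0.5834 -0.093   0.4217] f [-0.5   0.3  -4.93] t [-0.021  0.008  0.029] op 0.05999482182666366
[[-0.9706, -0.0029, -0.2409], [0.2409, 0.0008, -0.9706], [0.003, -1.0, -0.0001]] xaz 166.06
```

View pics/w12.png

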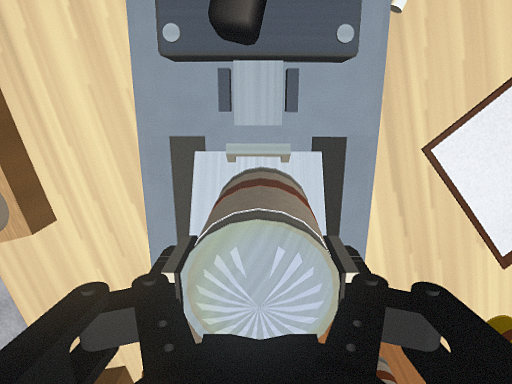

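Call:
servo_tool([
  [0,0,0,0,0.2,0,0.3],
  [0,0,0,0,0.45,0,0.3],
  [0,0,0,0,0.7,0,0.3],
  [0,0,0,0,0.85,0,0.3],
  [0,0,0,0,0.85,0,0.3],
])

```text
time_s: 11.65
eef_pos: [0.5835, -0.0942, 0.387]
tcp_rot: [-0.253, -2.089, 2.09]
ft_force: [-1.2, -2.4, -5.2]
opening: 0.06
```

```bash
python3 loc.py w13; python3 - <<'E'
from h import *
cv2.imwrite('pics/s13.png',cv2.resize(get_image('scene')[180:340,140:290],None,fx=3.5,fy=3.5,interpolation=cv2.INTER_CUBIC))
E
```

```text
11.65 q [-2.670e-01  4.170e-01  9.500e-02  1.252e+00 -1.000e-03 -1.593e+00] p [ 0.5835 -0.0942  0.387 ] f [-1.18 -2.39 -5.21] t [-0.429  0.16   0.026] op 0.060006198063861836
[[-0.9702, -0.0036, -0.2424], [0.2424, -0.0, -0.9702], [0.0035, -1.0, 0.0009]] xaz 165.97
```

View pics/w13.png

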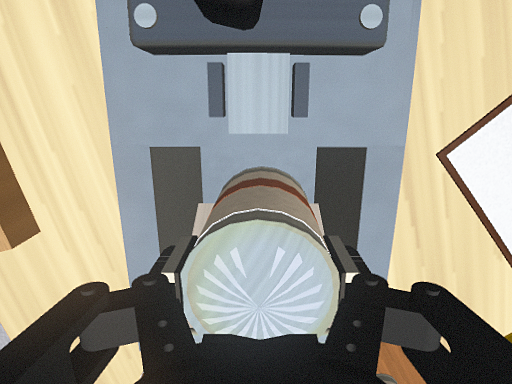

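View pics/s13.png

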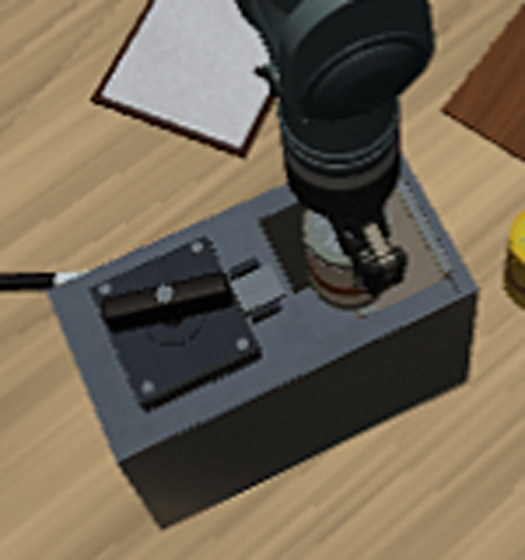

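Call:
servo_tool([
  [0,0,0,0,0,0,1],
  [0,0,0,0,0,0,1],
  [0,0,0,0,0,0,1],
  [0,0,0,0,0,0,1],
  [0,0,0,0,0,0,1],
  [0,0,0,0,0,0,1],
  [0,0,0,0,0,0,1],
])

```text
time_s: 12.33
eef_pos: [0.5841, -0.094, 0.3897]
tcp_rot: [-0.257, -2.092, 2.092]
ft_force: [-0.9, 0.3, -0.8]
opening: 0.0855
```

```bash
python3 loc.py w14
```

```text
12.3333 q [-0.267  0.415  0.099  1.254  0.    -1.593] p [ 0.5841 -0.094   0.3897] f [-0.88  0.32 -0.79] t [ 0.038 -0.045  0.008] op 0.08548203724055603
[[-0.9703, 0.0005, -0.242], [0.242, -0.0001, -0.9703], [-0.0005, -1.0, 0.0]] xaz 165.99
```

View pics/w14.png

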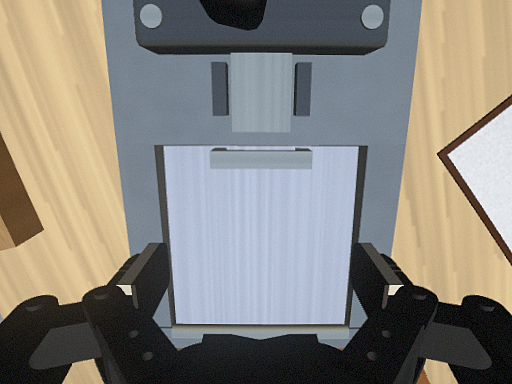

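The tin has dropped and the flap has swung shut. I'll retreat clear of the box and check again.

Call:
servo_tool([
  [0,0,0,0,-0.6,0,1],
  [0,0,0,0,-1.4,0,1],
  [0,0,0,0,-2.2,0,1],
  [0,0,0,0,-3,0,1],
  [0,0,0,0.8,-3,0,1],
  [0,0,0,1.6,-3,0,1],
  [0,0,0,2.4,-3,0,1],
  [0,0,0,2.4,-3,0,1],
  [0,0,0,2.4,-3,0,1],
  [0,0,0,2.4,-3,0,1],
])

```text
time_s: 13.22
eef_pos: [0.4911, -0.0708, 0.5098]
tcp_rot: [-0.258, -2.092, 2.092]
ft_force: [0.7, 0.1, -0.1]
opening: 0.0852
```

```bash
python3 loc.py w15; python3 - <<'E'
from h import *
cv2.imwrite('pics/s15.png',cv2.resize(get_image('scene')[130:330,140:360],None,fx=2.8,fy=2.8,interpolation=cv2.INTER_CUBIC))
cv2.imwrite('pics/t15.png',get_image('top'))
E
```

```text
13.2167 q [-0.271  0.209  0.12   1.481 -0.    -1.597] p [ 0.4911 -0.0708  0.5098] f [ 0.69  0.06 -0.12] t [ 0.002 -0.086  0.047] op 0.08524947223615417
[[-0.9703, 0.0013, -0.2421], [0.2421, -0.0005, -0.9703], [-0.0014, -1.0, 0.0001]] xaz 165.99
```

View pics/s15.png

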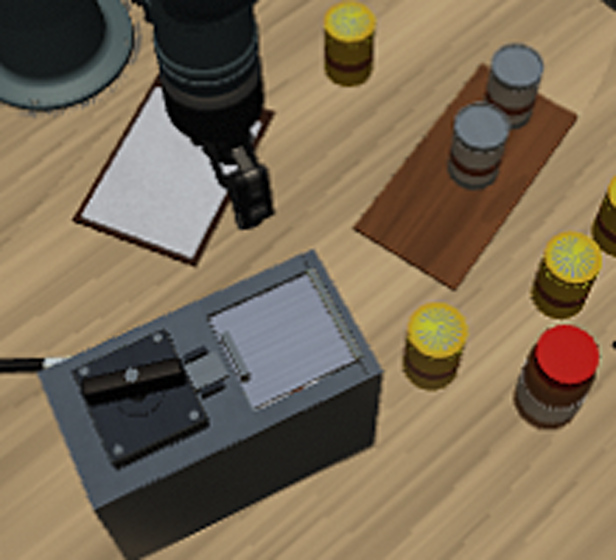

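View pics/t15.png

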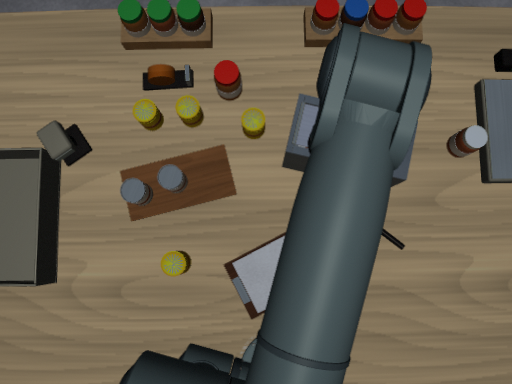

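View pics/w15.png

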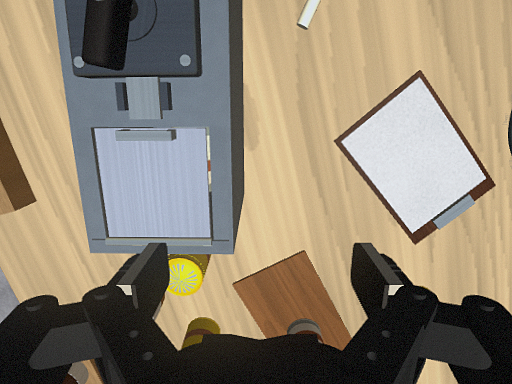

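```bash
python3 -c "
from workcell import *
print(sign_off())"
```

```text
the job is handed in; nothing more can be done
None
```

The bulged tin is in the reject box with the flap shut behind it. I handed the job in at about 13 s of the 51 s allowed.

- **Finding things:** I located the box, knob and tins from two or three camera views. The measured heights agreed with the text to within about 5 mm. The bulged tin was the one nearest the box at pixel (211, 167) in the top view, and a close wrist crop confirmed its dome.
- **Lock:** I tried the knob anticlockwise and it gave past the 0.06 rad stop. I turned it about 1.35 rad, and the pictures showed a clear gap between bolt and staple. The wrist torque readings were noisy, so I relied on the bar visibly turning with the gripper.
- **Tin:** I pushed it upright about 48 mm through the flap and released it with the fingers still above the deck. The gripped weight went from about 5 N to about 0.

In the last pictures the flap is level, and a bit of label shows inside the box through the gap beside it. The bolt is still drawn back, the two sound tins stand where they were, and the gripper touches nothing. None of these last checks failed. Whether the tin stands or lies inside the box could not be seen.

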